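# Shut the edge trimmer's covers and hold its inching lever at run

## Robot

A 6-joint arm with a two-finger parallel gripper is mounted at the origin on the work surface. World frame = base frame: x ahead of the robot, y to its left, z up, the work surface at z = 0. Lengths are in mm, angles in rad, forces in N, time in s.
With the tool pointing down it reaches from about 150 to 775 mm from the base axis. Payload 6.1 kg.
Tool frame: the origin (TCP) lies midway between the tips of the shut fingers; the grasp point (between the pads) lies env.grip_depth behind it (env.grip_depth is the distance from the TCP to the grasp point, in mm); z points along the fingers, y is the line along which they close (so a half turn about z gives the same grasp; the last joint's range is limited). The gripper opens to 85 mm and grips with 20 to 120 N. Pads are 22 mm wide; open, the fingers measure 114 mm over their backs; the gripper's body (76 mm by 85 mm) begins 54 mm behind the grasp point. The pads swing forward as they close: fully open they stand 13 mm farther back than shut.
Start: joints at [-1.191, 0.126, -0.04, 1.405, 0, 1.571], TCP at [194.628, -487.574, 231.295] pointing down, gripper open.
Joint ranges: [-2.72, 2.72], [-0.95, 1.95], [-1.27, 1.35], [-1.78, 2.02], [-1.46, 1.47], [-3.14, 3.14]. Speed limits (rad/s): [2.39, 2.39, 3.01, 3.14, 3.14, 3.14].

## Interface

Orientations are given as [roll, pitch, yaw] about the fixed x, y, z axes, in that order (R = Rz(yaw) Ry(pitch) Rx(roll)).
In Python, from cell import env, read_camera, job, finder gives the robot as it stands. The module is installed in compiled form; this text tells all that it offers.
- The arm moves only by the tool play_rows, never from a script. Its argument "series" is a list of rows, each a list of 7 numbers: the shift along the world's x, y, z in m, then the turn, a rotation vector about the world's x, y, z in degrees, then the gripper command: -1 is fully open, 1 is shut, values between are in proportion. A call has 1 to 20 rows; each row is the pose to reach, as a shift and turn from the pose commanded when the call began; what a row does not reach only later rows make up. A row lasts 1/10 s, in which the tool goes at most 50 mm and 8.59 degrees, less where a joint would pass 70% of its speed; a pose out of reach is approached as far as the arm can. A call with a gripper value outside its range is refused whole. The fingers move at their own pace and stop on an object; "force" is the grip in N (left out, the last holds). Time passes only in rows, so rows that repeat a pose let the fingers close. It gives the time, the measured TCP pose, the force, the opening and the grip force at its end, in the units of the state.
- env.observe(): the state, without advancing time (a new reading comes with each control period).
- read_camera(name): name is "side" or "top" or "wrist"; returns a dict with "img" (384x512x3 uint8, red, green, blue), "fov_y" (degrees; the focal length in pixels is half the picture's height over the tangent of half this angle, whatever the lens; pixels are square), "cx", "cy" (the principal point, pixels), "k1" (the pictures are not rectified: a ray, as slopes to the right and down, at radius r is drawn at 1 + k1 r^2 times it, then the intrinsics apply), "cam_to_world" (4x4, takes a point from camera to world coordinates). Camera axes: x right, y down, z forward; pixel columns grow to the right and rows downward; lengths in mm; the calibration is good to about 2 mm. A picture is of the moment at which its call begins. There is no depth.
- job.close_job(): hands the job in; it is judged then, once.
Trained networks look in the newest picture that a camera, given by its name, has taken for a name from the list of things; names that differ only in an ending like _2 or _b are one class to them, and where a whole thing is asked for, a point or a joint stands for the part that bears it (a point fixed in the world has none). Each returns a list of dicts, best first, with "conf" (0 to 1); they miss things now and then, are a little off and sometimes report something else, mostly with a low value. They report only what shows in the picture. A call takes as long as a camera call.
- finder.spot_in(camera, query): "bbox" ([left, top, right, bottom] in pixels, round what is visible of it).
- finder.place_of(camera, query): "centre" ([column, row] in pixels: a listed point, or the origin of a listed thing).
The state is a dict: "time_s": time; "q": joint angles; "joint_velocities": joint speeds; "joint_torque": joint torques, N m; "ee_pos": TCP position; "eef_rot": TCP orientation; "ft_force": force on the tool from outside, world axes, zero at the start; "torque": the same for the moment, N m; "finger_gap": finger opening in mm; "grip_force": force on a finger pad.
Only numpy, scipy, OpenCV 4.12 (cv2) and the standard library are available. Lean on these libraries where they do the work, as an engineer would, in place of code of your own. Each camera call takes 0.05 s, during which the arm holds its last target. There are 200 camera calls.

## Task

Press both hinged covers of the green edge trimmer down until they snap fully shut. Only then press down the sprung lever on the grey stand with your fingertips to its run position, where the lever is level and its pointer tail lies between the two ridges, without ever pushing it on down to its lower stop. Finish while still holding the lever there, and leave the other things on the bench where they are.

Things in the scene. Friction and masses are not known exactly. Their poses are not given: they have to be found in the camera images.
- trimmer: green bench trimmer 210 (x) x 300 (y) x 75 mm high, fixed; origin under its centre, x away from the robot at yaw 0, yaw to 0.3 either way; left or right of the stand. Two bays in its top, covers hinged at the far side (x = 60 mm), their middle lines at y = 65 (cover_l, left) and -65 mm (cover_r). Open covers reach 160 mm high, 38 mm apart: keep the gripper's wide side along the trimmer's x
- cover_l (a joint): hinge angle of the left cover: grey plate 92 mm wide, 114 long, 8 thick. 0 = shut (top 84 mm above the table), grows as it opens, start 0.35 to 0.7, limit 0.9 rad. Stiff hinge: stays where left. Over the last 10 mm of its free edge a spring catch resists; pushed through (8 to 12 N at the pad) it snaps down and is held shut (under 0.03); short of that it is pushed back to about 0.1
- cover_r (a joint): hinge angle of the right cover: grey plate 92 mm wide, 114 long, 8 thick. 0 = shut (top 84 mm above the table), grows as it opens, start 0.35 to 0.7, limit 0.9 rad. Stiff hinge: stays where left. Over the last 10 mm of its free edge a spring catch resists; pushed through (8 to 12 N at the pad) it snaps down and is held shut (under 0.03); short of that it is pushed back to about 0.1
- cover_l_pad (a point): centre of the top of the black rubber press pad (30 x 40 mm) on the left cover, near its free near edge, on its middle line: 85 mm from the hinge axis and 7 mm above the plate's middle plane, which holds that axis. 87 mm above the table when shut. Press here with closed fingertips, following the arc about the hinge
- cover_r_pad (a point): centre of the top of the black rubber press pad (30 x 40 mm) on the right cover, near its free near edge, on its middle line: 85 mm from the hinge axis and 7 mm above the plate's middle plane, which holds that axis. 87 mm above the table when shut. Press here with closed fingertips, following the arc about the hinge
- cover_l_hinge (a point): point on the hinge axis (far edge) of the left cover at the middle of its width, fixed to the trimmer, 80 mm above the table; the axis runs along the trimmer's y
- cover_r_hinge (a point): point on the hinge axis (far edge) of the right cover at the middle of its width, fixed to the trimmer, 80 mm above the table; the axis runs along the trimmer's y
- stand: grey stand of the sprung lever, base 170 (x) x 110 (y) x 40 mm high, fixed; origin under its centre, x away from the robot at yaw 0, yaw to 0.35 either way. Two dark upright cheeks, 123 mm high, at x = 45 mm carry the pivot; behind them an aluminium plate with two dark ridges, up to 133 mm high
- lever (a joint): angle of the steel lever; 0 = released (it points to -x of the stand, towards the robot, rising 0.26 rad), grows as pressed down; 0.26 = level = run (pointer tail midway between the two ridges; 0.18 to 0.34 is between them); 0.52 = lower stop. A spring returns it: at the pad about 4 N starts it, 7 to 8 N at level, 11 N at the stop
- lever_pad (a point): centre of the top of the lever's black pad (46 x 40 mm), 110 mm from the pivot along the lever and 12 mm above the lever's middle plane. Height above the table: 145 mm released, 117 mm when level, 88 mm at the stop; z of this frame is normal to the pad
- lever_pivot (a point): the lever's pivot, fixed to the stand at (45, 0, 105) mm of its frame; the axis runs along the stand's y
- screwdriver: loose bystander on the bench, leave alone: screwdriver lying down, about 200 mm long, origin under its middle
- offcut: loose bystander on the bench, leave alone: flat pale wood offcut 50 x 140 x 18 mm, origin under its centre
- glue: loose bystander on the bench, leave alone: white glue bottle 150 mm high, 56 mm wide, origin under its centre
- hinge_part: loose bystander on the bench, leave alone: steel cup hinge 77 x 34 x 12 mm, origin under its arm
- push_block: loose bystander on the bench, leave alone: brown wooden push block 120 x 50 x 22 mm, origin under its centre
- screw_jar: loose bystander on the bench, leave alone: screw jar 70 mm high, 64 mm wide, origin under its centre
- spanner: loose bystander on the bench, leave alone: spanner lying down, origin under its middle

How it is judged (in metres and radians):
On the way, in this order (a step that is already met when the one before it is completed fails the run):
1. both covers are snapped shut (in either order), the lever still released (value of joint each of cover_l, cover_r below 0.03 rad and value of joint lever below 0.1 rad), for 0.3 s.
2. the fingertips press the lever to level (value of joint lever between 0.18 and 0.34 rad and contact force between the fingers and lever above 3 N), for 0.5 s.
At the end, for the whole second after the job is handed in: both covers shut (under 0.03 rad), the lever held by the fingers (more than 3 N) within 0.08 rad of level (joint 0.18 to 0.34), the loose things within 25 mm of where they were (all of step 2 and value of joint each of cover_l, cover_r below 0.03 rad and distance of each of screwdriver, offcut, glue, hinge_part, push_block, screw_jar, spanner from where it was at the start of the episode below 0.025 m); the arm keeps its last pose, push and grip.
It fails at once if the lever is pushed down to its lower stop (value of joint lever above 0.5 rad).
It fails at once if the lever is pressed (beyond 0.1 rad) while a cover is not shut (value of joint lever above 0.1 rad and value of joint any of cover_l, cover_r above 0.05 rad).
It fails at once if a loose bystander is moved more than 40 mm (distance of any of screwdriver, offcut, glue, hinge_part, push_block, screw_jar, spanner from where it was at the start of the episode above 0.04 m).
It also fails if it takes over 48 s, if anything falls off the work surface, if the arm or the gripper's body presses on something with over 40 N, if the wrist force passes 120 N, or if a joint passes its speed limit or range.

## Working session

There is one attempt and no reset: what is moved stays moved. The work goes in short steps, Python scripts to look and compute and a tool call to move; the robot and the scene stay as the last step left them, time stands still between calls to the robot, and variables do not carry over. Pictures are saved under pics/ and viewed, at most 10 in all, crops included, and the job is handed in when it is done.

Besides the shell and the picture viewer there is one more tool, called after "Call:" in YAML: its name, and indented under it one key for each argument. play_rows: Moves the arm, as the interface text tells. Its arguments: {"type":"object","properties":{"series":{"type":"array"},"force":{"type":"number"}},"required":["series"]}

```bash
mkdir -p pics; cat > h.py <<'E'
import numpy as np, cv2
from cell import env, read_camera, job, finder
def ray(c,px):
    f=c["img"].shape[0]/2/np.tan(np.radians(c["fov_y"])/2)
    d=np.array([(px[0]-c["cx"])/f,(px[1]-c["cy"])/f]); u=d.copy()
    for _ in range(30): u=d/(1+c["k1"]*(u@u))
    T=np.array(c["cam_to_world"]); return T[:3,3],T[:3,:3]@np.array([u[0],u[1],1])
def atz(c,px,z):
    o,d=ray(c,px); return o+d*(z-o[2])/d[2]
def proj(c,p):
    T=np.array(c["cam_to_world"]); q=T[:3,:3].T@(np.array(p)-T[:3,3]); u=q[:2]/q[2]
    f=c["img"].shape[0]/2/np.tan(np.radians(c["fov_y"])/2)
    return u*(1+c["k1"]*(u@u))*f+[c["cx"],c["cy"]]
E
python3 - <<'E'
from h import *
np.set_printoptions(precision=1,suppress=True)
ims=[]
H={"cover_l_hinge":80,"cover_r_hinge":80,"lever_pivot":105,"lever_pad":145,"trimmer":0,"stand":0,"cover_l_pad":130,"cover_r_pad":130,"glue":0,"screw_jar":0}
print(env.observe()["time_s"],env.grip_depth)
for n in ["top","side"]:
    c=read_camera(n); cv2.imwrite(f"pics/{n}.png",c["img"][...,::-1]); print(n,c["cam_to_world"][:3,3])
    for q,z in H.items():
        r=finder.place_of(n,q)[:2]
        for k in r: print(q,round(k["conf"],2),np.array(k["centre"]),atz(c,k["centre"],z))
E
cd pics; python3 -c "
import cv2,numpy as np;cv2.imwrite('b.png',np.vstack([cv2.imread('top.png'),cv2.imread('side.png')])[:, :])
a=cv2.imread('b.png');cv2.imwrite('b.png',cv2.resize(a,(400,600)))"
```

```text
0.0 18.700000000000003
top [ 498.4  -11.3 1359.1]
cover_l_hinge 0.59 [304.2 187. ] [ 557.4 -192.1   80. ]
cover_r_hinge 0.58 [347.6 191.3] [ 545.4 -330.3   80. ]
cover_r_hinge 0.39 [304.  189.2] [ 550.5 -191.5   80. ]
lever_pivot 0.64 [193.4 182.7] [565.7 153.4 105. ]
lever_pivot 0.42 [347.7 213. ] [ 477.2 -324.7  105. ]
lever_pad 0.78 [189.  213.8] [470.7 159.9 145. ]
trimmer 0.88 [320.  207.6] [ 492.7 -257.     0. ]
stand 0.79 [199.8 198.7] [518.2 145.    0. ]
cover_l_pad 0.67 [305.6 203.2] [ 506.2 -189.6  130. ]
cover_r_pad 0.92 [345.4 213.3] [ 476.7 -311.4  130. ]
cover_r_pad 0.31 [322.3 160.5] [ 636.4 -239.9  130. ]
glue 0.87 [100.8 149.7] [680.1 484.3   0. ]
screw_jar 0.52 [203.8 153.5] [669.7 133.9   0. ]
side [ 117.4  832.8 1282.6]
cover_l_hinge 0.72 [271.1 147.5] [ 569.  -206.6   80. ]
cover_l_hinge 0.67 [223.7 221.1] [565.1 138.6  80. ]
lever_pivot 0.63 [221.6 221.9] [560.  158.5 105. ]
lever_pad 0.61 [245.8 225.7] [476.4 161.1 145. ]
lever_pad 0.4 [194.8 220.1] [617.4 211.6 145. ]
trimmer 0.75 [292.  160.7] [ 503.4 -251.3    0. ]
stand 0.94 [235.5 244. ] [519.1 152.    0. ]
cover_l_pad 0.74 [289.  146.9] [ 498.3 -193.3  130. ]
cover_r_pad 0.93 [308.5 128.3] [ 474.3 -305.1  130. ]
glue 0.93 [132. 311.] [678.1 490.    0. ]
screw_jar 0.6 [195.  220.3] [680.2 132.8   0. ]
```

View pics/top.png

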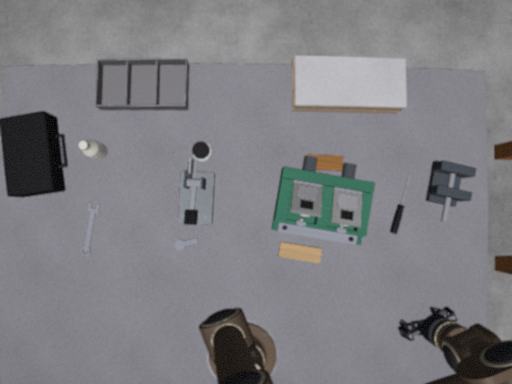

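View pics/side.png

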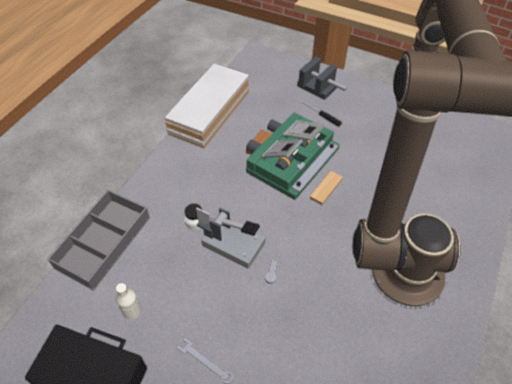

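The top view shows the trimmer right of the base (around px 325,205) with an offcut in front of it, and the stand at (197,195) with the screw jar behind it. The small cup hinge is in front, at (185,243). The side view agrees. Next I'll fit the poses.

```bash
cat > fit.py <<'E'
from h import *
from scipy.optimize import least_squares
def Rz(a): return np.array([[np.cos(a),-np.sin(a),0],[np.sin(a),np.cos(a),0],[0,0,1]])
def pad(th,y): # trimmer frame
    return np.array([60-85*np.cos(th)-(-7)*0-7*np.sin(th)*-1*-1*-1,y,80+85*np.sin(th)+7*np.cos(th)])
def trim(p):
    R=Rz(p[2]); o=np.array([p[0],p[1],0]); w=lambda v:R@np.array(v,float)+o
    return {"trimmer":o,"cover_l_hinge":w([60,65,80]),"cover_r_hinge":w([60,-65,80]),"cover_l_pad":w(pad(p[3],65)),"cover_r_pad":w(pad(p[4],-65))}
def lev(p):
    R=Rz(p[2]); o=np.array([p[0],p[1],0]); w=lambda v:R@np.array(v,float)+o
    a=.26
    return {"stand":o,"lever_pivot":w([45,0,105]),"lever_pad":w([45-110*np.cos(a)+12*np.sin(a),0,105+110*np.sin(a)+12*np.cos(a)])}
def fit(cams,model,x0):
    D=[]
    for n in cams:
        c=read_camera(n)
        for q in model(x0):
            for k in finder.place_of(n,q)[:3]:
                e=np.linalg.norm(proj(c,model(x0)[q])-k["centre"])
                if k["conf"]>.35 and e<(12 if n!="wrist" else 60): D.append((n,c,q,np.array(k["centre"]),1 if n!="wrist" else .3)); break
    f=lambda p:np.concatenate([(proj(c,model(p)[q])-m)*w for _,c,q,m,w in D])
    r=least_squares(f,x0,loss="soft_l1",x_scale=[10,10,.1,.1,.1][:len(x0)])
    for (n,_,q,_,_),e in zip(D,f(r.x).reshape(-1,2)): print(n,q,e)
    return r.x
E
python3 - <<'E'
from fit import *
np.set_printoptions(precision=3,suppress=True)
print(fit(["top","side"],trim,[497,-254,-.12,.5,.5]))
print(fit(["top","side"],lev,[518,148,-.1]))
print(env.observe()["eef_rot"])
E
```

```text
top trimmer [ 0.361 -1.541]
top cover_l_hinge [-1.294 -0.806]
top cover_r_hinge [-0.071  0.421]
top cover_l_pad [2.186 1.061]
top cover_r_pad [-0.608 -0.356]
side trimmer [-1.052 -3.077]
side cover_l_hinge [1.173 2.962]
side cover_r_hinge [0.774 0.425]
side cover_l_pad [-1.817  0.179]
side cover_r_pad [ 2.636 -0.414]
[ 501.563 -256.498   -0.177    0.616    0.457]
top stand [ 0.115 -0.926]
top lever_pivot [-0.523  1.412]
top lever_pad [-1.814  2.558]
side stand [-0.918 -0.34 ]
side lever_pivot [-0.456 -4.437]
side lever_pad [ 0.693 -0.861]
[524.173 154.03   -0.122]
[3.142 0.    0.38 ]
```

Call:
play_rows:
  series:
    - [0.03,0.03,0.04,0,0,7,1]
    - [0.06,0.055,0.07,0,0,14,1]
    - [0.09,0.08,0.07,0,0,21,1]
    - [0.12,0.11,0.07,0,0,28,1]
    - [0.15,0.135,0.07,0,0,35,1]
    - [0.18,0.16,0.07,0,0,42,1]
    - [0.21,0.19,0.07,0,0,49,1]
    - [0.24,0.22,0.07,0,0,56,1]
    - [0.26,0.235,0.07,0,0,58,1]
    - [0.26,0.235,0.07,0,0,58,1]
    - [0.26,0.235,0.07,0,0,58,1]

```text
time_s: 3.2
ee_pos: [454.7, -252.3, 301.1]
eef_rot: [-3.141, 0.0, 1.393]
ft_force: [0.3, 0.1, -0.1]
finger_gap: -0.1
grip_force: 0.0
```

```bash
python3 - <<'E'
from fit import *
np.set_printoptions(precision=3,suppress=True)
c=read_camera("wrist"); cv2.imwrite("pics/w1.png",c["img"][...,::-1]); print(c["cam_to_world"])
o=env.observe();print(o["time_s"],o["ee_pos"],o["eef_rot"],o["q"])
p=fit(["wrist"],trim,[501.5,-256.5,-.177,.616,.457]);print(p)
for k,v in trim(p).items(): print(k,v,proj(c,v))
print(fit(["top","side","wrist"],trim,p))
E
```

```text
[[   0.984   -0.169   -0.056  469.423]
 [  -0.178   -0.938   -0.298 -174.642]
 [  -0.002    0.303   -0.953  444.581]
 [   0.       0.       0.       1.   ]]
3.25 [ 454.273 -252.776  301.248] [-3.141  0.     1.392] [-0.508  0.128  0.116  1.559 -0.     1.242]
wrist trimmer [ 0.262 -0.371]
wrist cover_l_hinge [-0.114 -0.298]
wrist cover_r_hinge [-0.11   0.421]
wrist cover_l_pad [-0.002  0.212]
wrist cover_r_pad [ 0.016 -0.025]
[ 502.291 -255.881   -0.156    0.615    0.405]
trimmer [ 502.291 -255.881    0.   ] [282.785 150.872]
cover_l_hinge [ 571.653 -200.983   80.   ] [338.127 108.382]
cover_r_hinge [ 551.474 -329.407   80.   ] [331.843 206.815]
cover_l_pad [ 507.043 -190.83   134.74 ] [290.961 110.804]
cover_r_pad [ 477.004 -317.705  119.892] [279.531 219.507]
top trimmer [4.041 1.153]
top cover_l_hinge [ 0.551 -2.061]
top cover_r_hinge [-2.254 -0.503]
top cover_l_pad [ 0.273 -1.403]
side trimmer [-1.155 -0.496]
side cover_l_hinge [0.917 0.254]
side cover_r_hinge [0.01  0.946]
side cover_l_pad [-0.369  0.299]
side cover_r_pad [1.232 0.211]
wrist trimmer [-0.162 -0.58 ]
wrist cover_l_hinge [-0.081 -0.326]
wrist cover_r_hinge [-1.522 -0.735]
wrist cover_l_pad [-1.407  0.489]
wrist cover_r_pad [0.881 0.444]
[ 498.87  -253.079   -0.183    0.571    0.544]
```

View pics/w1.png

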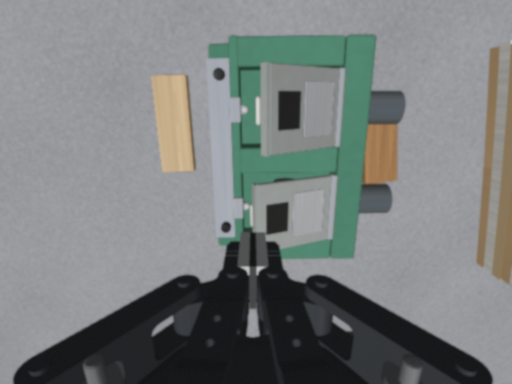

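The wrist view shows both open covers, with the black pads at (289,111) on the left cover and (278,218) on the right. The fitted pose matches, so I'll approach above the left pad.

Call:
play_rows:
  series:
    - [0.012,0.016,-0.03,0,0,0,1]
    - [0.025,0.032,-0.06,0,0,0,1]
    - [0.038,0.048,-0.09,0,0,0,1]
    - [0.052,0.063,-0.12,0,0,0,1]
    - [0.052,0.063,-0.145,0,0,0,1]
    - [0.052,0.063,-0.145,0,0,0,1]
    - [0.052,0.063,-0.145,0,0,0,1]

```text
time_s: 5.15
ee_pos: [506.4, -189.6, 156.7]
eef_rot: [-3.141, -0.0, 1.392]
ft_force: [0.0, -0.4, 0.9]
finger_gap: -0.0
grip_force: 0.0
```

```bash
python3 - <<'E'
from fit import *
np.set_printoptions(precision=3,suppress=True)
c=read_camera("wrist"); cv2.imwrite("pics/w2.png",c["img"][...,::-1])
o=env.observe();print(o["time_s"],o["ee_pos"],o["ft_force"],proj(c,o["ee_pos"]))
p=fit(["wrist"],trim,[501,-255,-.165,.6,.46]);print(p)
E
```

```text
5.2 [ 506.997 -189.945  157.672] [0.409 0.844 0.976] [252.918 249.193]
wrist trimmer [ 0.241 -0.248]
wrist cover_l_hinge [ 0.503 -0.276]
wrist cover_r_hinge [-0.369 -0.183]
wrist cover_l_pad [-0.261  0.53 ]
[ 503.    -254.543   -0.177    0.583    0.46 ]
```

View pics/w2.png

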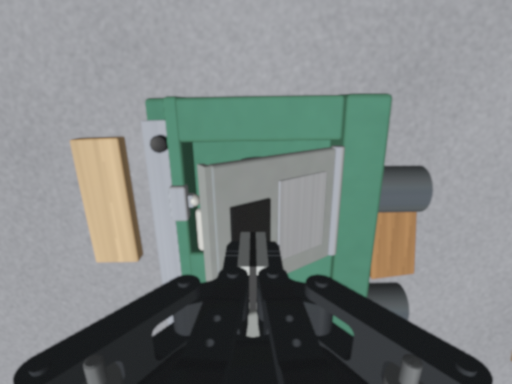

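Fingertip is over the left pad (252,240), pad columns 231–271. Pressing along the arc.

Call:
play_rows:
  series:
    - [0,0,-0.014,0,0,0,1]
    - [0,0,-0.024,0,0,0,1]
    - [-0.005,0.001,-0.031,0,0,0,1]
    - [-0.0085,0.0015,-0.0375,0,0,0,1]
    - [-0.012,0.002,-0.045,0,0,0,1]
    - [-0.0147,0.0025,-0.053,0,0,0,1]
    - [-0.016,0.0028,-0.058,0,0,0,1]
    - [-0.0167,0.0029,-0.0625,0,0,0,1]
    - [-0.0175,0.003,-0.067,0,0,0,1]
    - [-0.0177,0.003,-0.071,0,0,0,1]
    - [-0.0177,0.003,-0.073,0,0,0,1]
    - [-0.0177,0.003,-0.075,0,0,0,1]
    - [-0.0177,0.003,-0.075,0,0,0,1]

```text
time_s: 6.8
ee_pos: [489.0, -186.6, 86.3]
eef_rot: [3.138, 0.001, 1.392]
ft_force: [-14.5, 5.3, 38.1]
finger_gap: 0.1
grip_force: 19.3
```

Contact at z = 86 mm with 38 N means the left cover is on its stop, so it is shut. Moving up and across to the right cover.

Call:
play_rows:
  series:
    - [0,0,0.04,0,0,0,1]
    - [0,0,0.085,0,0,0,1]
    - [-0.003,-0.04,0.09,0,0,0,1]
    - [-0.006,-0.08,0.09,0,0,0,1]
    - [-0.01,-0.13,0.09,0,0,0,1]
    - [-0.01,-0.13,0.076,0,0,0,1]
    - [-0.01,-0.13,0.076,0,0,0,1]
    - [-0.01,-0.13,0.076,0,0,0,1]

```text
time_s: 7.6
ee_pos: [478.4, -315.7, 156.5]
eef_rot: [-3.14, -0.001, 1.392]
ft_force: [1.0, 0.5, -0.6]
finger_gap: 0.2
grip_force: 0.0
```

```bash
python3 - <<'E'
from fit import *
np.set_printoptions(precision=3,suppress=True)
c=read_camera("wrist"); cv2.imwrite("pics/w3.png",c["img"][...,::-1])
o=env.observe();print(o["time_s"],o["ee_pos"],o["ft_force"],proj(c,o["ee_pos"]))
p=fit(["wrist"],trim,[502.5,-254.7,-.17,.0,.46]);print(p)
print(trim(p)["cover_r_pad"])
E
```

```text
7.65 [ 478.8   -315.528  157.108] [-0.668  0.576 -0.106] [252.406 248.089]
wrist trimmer [ 0.614 -0.253]
wrist cover_l_hinge [-0.269 -0.04 ]
wrist cover_r_hinge [-0.049  0.618]
wrist cover_l_pad [-0.124 -0.101]
wrist cover_r_pad [ 0.084 -0.106]
[ 501.333 -256.924   -0.16     0.199    0.409]
[ 475.966 -318.674  120.197]
```

View pics/w3.png

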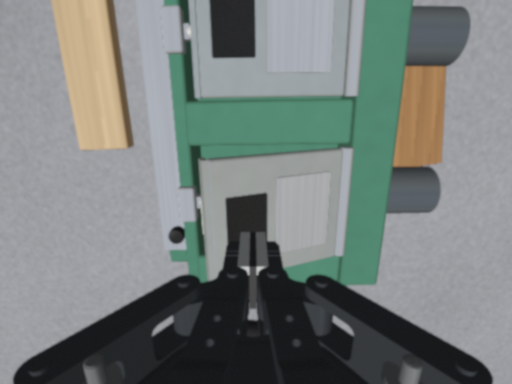

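The left cover lies flat in this view (its pad at (233,28)), and the tip sits over the right pad at (246,215). Pressing the right cover.

Call:
play_rows:
  series:
    - [-0.001,-0.001,-0.014,0,0,0,1]
    - [-0.001,-0.001,-0.027,0,0,0,1]
    - [-0.001,-0.001,-0.034,0,0,0,1]
    - [-0.004,-0.001,-0.04,0,0,0,1]
    - [-0.006,-0.0005,-0.046,0,0,0,1]
    - [-0.0085,0,-0.053,0,0,0,1]
    - [-0.0095,0,-0.058,0,0,0,1]
    - [-0.0105,0,-0.0625,0,0,0,1]
    - [-0.0112,0.0005,-0.067,0,0,0,1]
    - [-0.0116,0.0005,-0.071,0,0,0,1]
    - [-0.0116,0.0005,-0.073,0,0,0,1]
    - [-0.0116,0.0005,-0.075,0,0,0,1]
    - [-0.0116,0.0005,-0.075,0,0,0,1]

```text
time_s: 9.25
ee_pos: [467.6, -316.5, 86.5]
eef_rot: [3.138, 0.002, 1.392]
ft_force: [-8.8, 6.3, 29.6]
finger_gap: 0.1
grip_force: 14.2
```

Call:
play_rows:
  series:
    - [0,0,0.05,0,0,0,1]
    - [0,0,0.1,0,0,0,1]
    - [-0.005,0.02,0.14,0,0,0,1]
    - [-0.01,0.045,0.18,0,0,0,1]
    - [-0.013,0.063,0.22,0,0,0,1]
    - [-0.013,0.063,0.22,0,0,0,1]
    - [-0.013,0.063,0.22,0,0,0,1]

```text
time_s: 9.95
ee_pos: [454.8, -253.2, 303.1]
eef_rot: [3.139, 0.001, 1.393]
ft_force: [0.0, 0.1, -1.0]
finger_gap: 0.0
grip_force: 0.0
```

```bash
python3 - <<'E'
from fit import *
np.set_printoptions(precision=3,suppress=True)
c=read_camera("wrist"); cv2.imwrite("pics/w4.png",c["img"][...,::-1])
o=env.observe();print(o["time_s"],o["ee_pos"],o["ft_force"])
p=fit(["wrist"],trim,[502,-255,-.17,.0,.0]);print(p)
E
```

```text
10.0 [ 454.428 -253.253  301.668] [0.382 0.342 0.277]
wrist trimmer [ 0.245 -0.653]
wrist cover_l_hinge [ 0.21  -0.586]
wrist cover_r_hinge [0.026 0.347]
wrist cover_l_pad [-0.042  0.576]
wrist cover_r_pad [-0.434  0.178]
[ 502.742 -255.722   -0.177    0.124    0.02 ]
```

View pics/w4.png

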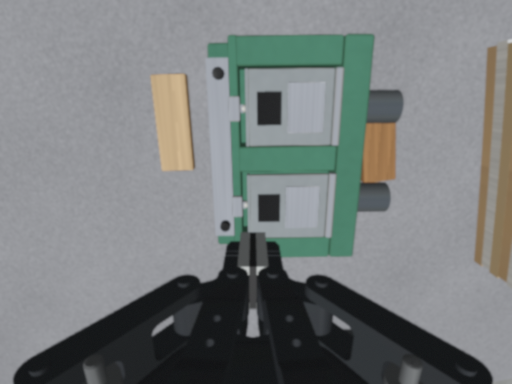

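Both covers look flat, with pads at (269,108) and (268,208). The fit's angle is too weak to confirm the left one, so I'll check it by touch at z = 90 mm, where a sprung-back cover would push.

Call:
play_rows:
  series:
    - [0.01,0.02,-0.04,0,0,0,1]
    - [0.02,0.04,-0.08,0,0,0,1]
    - [0.03,0.06,-0.12,0,0,0,1]
    - [0.034,0.066,-0.16,0,0,0,1]
    - [0.034,0.066,-0.19,0,0,0,1]
    - [0.034,0.066,-0.205,0,0,0,1]
    - [0.034,0.066,-0.212,0,0,0,1]
    - [0.034,0.066,-0.212,0,0,0,1]
    - [0.034,0.066,-0.212,0,0,0,1]

```text
time_s: 11.2
ee_pos: [488.8, -187.4, 91.1]
eef_rot: [3.141, 0.0, 1.392]
ft_force: [0.1, -0.3, 0.3]
finger_gap: 0.2
grip_force: 0.0
```

No contact at z = 91 mm (a sprung-back pad would stand at 95 mm), so the left cover is shut. Now to the lever.

Call:
play_rows:
  series:
    - [0,0,0.05,0,0,0,1]
    - [0,0.0,0.1,0,0,0,1]
    - [-0.005,0.03,0.14,0,0,0,1]
    - [-0.01,0.07,0.17,0,0,0,1]
    - [-0.015,0.11,0.19,0,0,1,1]
    - [-0.02,0.15,0.21,0,0,2,1]
    - [-0.025,0.19,0.21,0,0,3,1]
    - [-0.029,0.23,0.21,0,0,3,1]
    - [-0.029,0.27,0.21,0,0,3,1]
    - [-0.029,0.3,0.21,0,0,3,1]
    - [-0.029,0.32,0.21,0,0,3,1]
    - [-0.029,0.32,0.21,0,0,3,1]
    - [-0.029,0.32,0.21,0,0,3,1]

```text
time_s: 12.5
ee_pos: [459.5, 133.0, 301.3]
eef_rot: [3.14, -0.0, 1.445]
ft_force: [0.4, 0.1, 0.6]
finger_gap: -0.1
grip_force: 0.0
```

```bash
python3 - <<'E'
from fit import *
np.set_printoptions(precision=3,suppress=True)
c=read_camera("wrist"); cv2.imwrite("pics/w5.png",c["img"][...,::-1])
o=env.observe();print(o["time_s"],o["ee_pos"],o["ft_force"],o["q"])
for cams in (["wrist"],["top","side","wrist"]):
  p=fit(cams,lev,[524,154,-.12]);print(p,lev(p)["lever_pad"])
E
```

```text
12.55 [459.475 132.508 301.141] [ 1.509  0.071 -0.289] [ 0.281  0.046  0.026  1.549 -0.     1.978]
wrist stand [ 0.713 -0.052]
wrist lever_pivot [-0.03  0.01]
wrist lever_pad [-0.401  0.04 ]
[525.681 155.21   -0.036] [467.501 157.316 144.876]
top stand [-0.271 -0.38 ]
top lever_pivot [-0.149  0.247]
side stand [0.757 0.935]
side lever_pivot [-1.179 -4.111]
side lever_pad [-0.425 -1.003]
wrist stand [-0.863 -0.535]
wrist lever_pivot [-1.432  0.326]
[522.325 156.298  -0.089] [464.335 161.445 144.876]
```

View pics/w5.png

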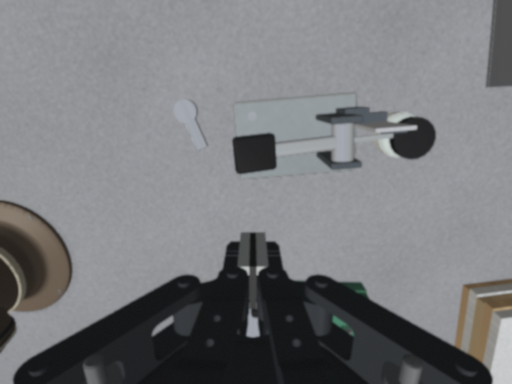

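The wrist view shows the lever pad at (254,154), the pivot near (344,142) and the stand's upper edge running from (234,102) to (356,93).

```bash
python3 - <<'E'
from h import *
c=read_camera("wrist")
for px,z in [((254,154),145),((344,142),117),((234,102),40),((356,93),40),((237,175),40)]: print(px,atz(c,px,z).round(1))
E
```

```text
(254, 154) [464.5 158.4 145. ]
(344, 142) [568.1 154.3 117. ]
(234, 102) [444.5 214.1  40. ]
(356, 93) [609.8 205.2  40. ]
(237, 175) [434.  112.3  40. ]
```

Call:
play_rows:
  series:
    - [0.002,0.013,-0.03,0,0,0,1]
    - [0.005,0.0265,-0.06,0,0,0,1]
    - [0.005,0.0265,-0.1,0,0,0,1]
    - [0.005,0.0265,-0.13,0,0,0,1]
    - [0.005,0.0265,-0.145,0,0,0,1]
    - [0.005,0.0265,-0.15,0,0,0,1]
    - [0.005,0.0265,-0.15,0,0,0,1]

```text
time_s: 14.1
ee_pos: [464.1, 159.4, 150.0]
eef_rot: [-3.141, 0.0, 1.445]
ft_force: [-0.3, -0.7, 0.7]
finger_gap: 0.1
grip_force: 0.0
```

```bash
python3 - <<'E'
from fit import *
np.set_printoptions(precision=3,suppress=True)
c=read_camera("wrist"); cv2.imwrite("pics/w6.png",c["img"][...,::-1])
o=env.observe();print(o["time_s"],o["ee_pos"],o["ft_force"],proj(c,o["ee_pos"]))
p=fit(["wrist"],lev,[524,156,-.07]);print(p,lev(p)["lever_pad"],proj(c,lev(p)["lever_pad"]))
E
```

```text
14.15 [464.614 159.534 150.928] [0.563 0.325 1.123] [252.576 248.295]
wrist stand [0.53  0.476]
wrist lever_pivot [ 0.096 -0.168]
wrist lever_pad [-0.354 -0.085]
[526.092 155.674  -0.042] [467.926 158.115 144.876] [258.523 244.706]
```

View pics/w6.png

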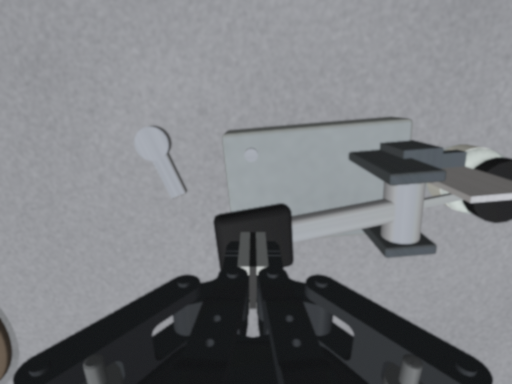

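The tip is centred over the pad (252,245), with pad columns 216–292. Pressing slowly along the arc.

Call:
play_rows:
  series:
    - [0,0,-0.006,0,0,0,1]
    - [-0.001,0,-0.011,0,0,0,1]
    - [-0.002,0,-0.016,0,0,0,1]
    - [-0.003,0,-0.021,0,0,0,1]
    - [-0.004,0,-0.026,0,0,0,1]
    - [-0.005,0,-0.03,0,0,0,1]
    - [-0.005,0,-0.033,0,0,0,1]
    - [-0.005,0,-0.0345,0,0,0,1]
    - [-0.005,0,-0.0345,0,0,0,1]
    - [-0.005,0,-0.0345,0,0,0,1]
    - [-0.005,0,-0.0345,0,0,0,1]
    - [-0.005,0,-0.0345,0,0,0,1]
    - [-0.005,0,-0.0345,0,0,0,1]
    - [-0.005,0,-0.0345,0,0,0,1]
    - [-0.005,0,-0.0345,0,0,0,1]

```text
time_s: 15.85
ee_pos: [458.9, 159.9, 116.2]
eef_rot: [-3.141, -0.001, 1.445]
ft_force: [-3.2, 2.1, 7.6]
finger_gap: 0.2
grip_force: 3.8
```

```bash
python3 - <<'E'
from h import *
o=env.observe();print(o["time_s"],o["ee_pos"],o["ft_force"])
c=read_camera("wrist"); t=read_camera("side")
a=c["img"][:,:,::-1]; b=cv2.resize(t["img"][190:280,170:290,::-1],(512,384),interpolation=cv2.INTER_CUBIC)
cv2.imwrite("pics/w7.png",cv2.resize(np.hstack([a,b]),(800,300)))
E
```

```text
15.85 [458.94523509 159.93816705 116.21574045] [-3.19643881  2.0581904   7.61621797]
```

View pics/w7.png

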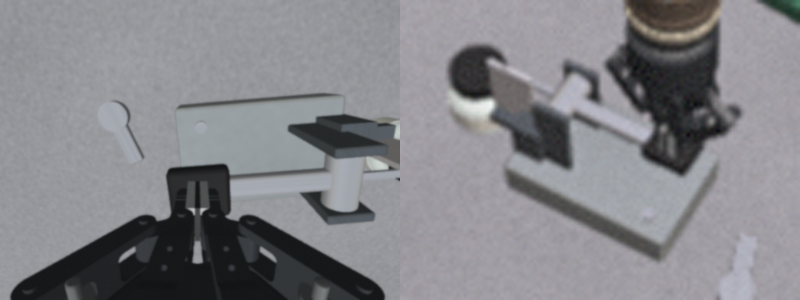

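The lever looks level in both views. The tip is at z = 116 mm with 7.6 N, which matches the given values for level (117 mm, 7–8 N). Handing in.

```bash
python3 -c "
from cell import job;print(job.close_job())"
```

```text
the job is handed in; nothing more can be done
None
```

I pressed both covers shut, then pressed the lever level and was holding it there at about 7.6 N when I handed the job in at about 16 s; no verdict came back.

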